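# Square up a light-box side with a try square

### The job

The loose end of the plywood light box is leaning in. Take the try square, set its stock down softly and flat on the box floor with the blade towards that end, push the end upright with the square until the blade sits on it without a gap, and hold the square steadily against both floor and end for two seconds, with about 10 newtons on each and never over 20. Leave the end standing square, touch it with nothing but the square, leave the other things alone, and stand the square back upright on the tool mat.

Things in the scene. Friction and masses are not known exactly. Their poses are not given: they have to be found in the camera images.
- square_grip (a point): Try square (0.29 to 0.43 kg) standing upright on its aluminium stock, a bar 150 long, 20 thick, 34 high. This is its grip point: mid-thickness, 24 above the stock's underside; own z up. Own +y runs along the stock towards the blade; the stock's plain end lies 48 behind (-y), the blade's inner edge 74 ahead, its outer edge 102 ahead. Own x is the thickness: grip across it.
- square_edge (a point): Foot of the square's outer edge: the bottom outer corner where underside and outer edge meet at a true 90 degrees, 102 ahead (+y) of the grip point and 24 below it. The steel blade, 28 wide and 3 thick, rises there to 150 above the underside; its outer edge is flush with the stock's end face. Axes as square_grip.
- carcass: Half-built plywood light box screwed to the bench. Floor board 220 (x) by 340 (y: -160 to +180), 12 thick; origin on the bench under it, z up, floor top at 12. A tight end stands at -y, its inner face at y = -120, top 122 above the bench; the loose end stands at +y. No long sides; the floor is free from y = -60 to the loose end (pot and brace lie behind that).
- joint_line (a point): Middle of the strip where the loose end's inner face may stand: carcass x = 0, y = 125, on the floor's top; axes as the carcass (+y points out through the loose end). The end was placed by eye, so its real foot lies up to 10 mm nearer or farther along y: feel for it. The stock drags on the floor with 0.5 to 0.8 of the force pressing it down; that part of a push never reaches the end.
- side (a joint): Lean (rad) of the loose plywood end (220 wide, 12 thick, 110 high) about its foot: 0 = square to the floor, positive = top leaning into the box (carcass -y). Starts at 0.05 to 0.12. Its nipped-up corner braces hold it by friction (0.25 N m, about 2.5 N at the top edge) and it stays where it is left; its foot does not give.
- mat: Black rubber tool mat fixed on the bench, 260 (x) by 340 (y), 4 thick, origin at the centre of its underside. A screwdriver lies along its -y edge and a tape roll in its +x +y corner; the square starts between them.
There are look-alikes about, which are no part of the job. There is more than one size of the part that bears square_grip; the job needs the larger.

How it is judged:
On the way:
1. the held square is pressed on floor and loose end at once, flush on both, more than 3 N on each, for 1 s (contact force between square and carcass above 3 N and contact force between square and side above 3 N and contact force between the fingers and square above 2 N and angle between square_grip's own z axis and vertical below 0.015 rad and angle between the y axis of square_grip and the y axis of joint_line, either way round below 0.04 rad and value of joint side between -0.014 and 0.014 rad), for 1 s.
At the end, for the whole second after the job is handed in: The loose end stands within 0.014 rad of square to the floor, and the square stands upright (within 0.05 rad) on its stock on the tool mat, released and at rest, its grip point at least 10 mm inside the mat's long edges and 20 mm inside its short ones (value of joint side between -0.014 and 0.014 rad and angle between square_grip's own z axis and vertical below 0.05 rad and linear speed of square below 0.01 m/s and x of square_grip in the frame of mat between -0.12 and 0.12 m and y of square_grip in the frame of mat between -0.15 and 0.15 m and z of square_grip in the frame of mat below 0.032 m); the robot touches nothing.
It fails at once if the square is rammed into the loose end (over 60 N), or pressed on it with over 20 N while the square stands still (contact force between square and side above 60 N or (contact force between square and side above 20 N and linear speed of square below 0.002 m/s)).
It fails at once if the square is slammed down on the box (over 100 N), or pressed on it with over 20 N while it stands still against the loose end (contact force between square and carcass above 100 N or (contact force between square and carcass above 20 N and linear speed of square below 0.002 m/s and contact force between square and side above 1 N)).
It fails at once if the robot itself touches the loose end (contact force between any of the fingers, the arm and side above 0.5 N).
It fails at once if the loose end is pushed out past square by more than 0.04 rad (value of joint side below -0.04 rad).
It fails at once if a bystander is shifted by more than 30 mm (distance of any of screwdriver, tape, screw_pot, brace, hammer, long_side, glue from where it was at the start of the episode above 0.03 m).
It also fails if it takes over 72 s, if anything falls off the work surface, if the arm or the gripper's body presses on something with over 40 N, if the wrist force passes 120 N, or if a joint passes its speed limit or range.

### The arm

A 7-joint arm with a two-finger parallel gripper is mounted at the origin on the work surface. World frame = base frame: x ahead of the robot, y to its left, z up, the work surface at z = 0. Lengths are in m, angles in rad, forces in N, time in s.
With the tool pointing down it reaches from about 0.4 to 0.875 m from the base axis. Payload 19.3 kg.
Tool frame: the origin (TCP) lies between the finger pads; the fingertips stand 22 mm ahead of it and the grasp point (between the pads) lies 3 mm ahead of it; z points along the fingers, y is the direction in which the jaws open and shut (so a half turn about z gives the same grasp; the last joint's range is limited). The gripper opens to 85 mm and grips with 20 to 120 N. Pads are 22 mm wide; open, the fingers measure 114 mm over their backs; the gripper's body (76 mm by 85 mm) begins 54 mm behind the grasp point. The pads swing forward as they close: fully open they stand 13 mm farther back than shut.
Start: joints at [1.064, 0.521, -0.036, 1.599, 0.021, 1.021, -0.113], TCP at [0.264, -0.566, 0.253] pointing down, gripper open.
Joint ranges: [-2.91, 2.91], [-0.3, 2.13], [-1.5, 1.42], [0.17, 2.43], [-1.26, 4.41], [0.16, 1.93], [-2.52, 2.52]. Speed limits (rad/s): [1.89, 1.89, 2.39, 2.39, 3.01, 3.01, 3.01].

### API

Orientations are given as a unit quaternion [x, y, z, w].
In Python, from bench import r gives the robot as it stands.
- The arm moves only by the tool move_arm, never from a script. Its argument "motion" is text: rows parted by semicolons, each of 7 numbers parted by spaces: the turn, a rotation vector about the tool's x, y, z in degrees, then the shift along the tool's x, y, z in m, then the opening, from 0 (shut) to 1 (fully open). In form: ax ay az x y z fingers; .... A call has 1 to 5 rows; each row shifts and turns the commanded pose from where the row before left it, along the tool's axes as they then stand; what a row does not reach is not made up. A row lasts 1/10 s, in which the tool goes at most 50 mm and 8.59 degrees, less where a joint would pass 70% of its speed; a pose out of reach is approached as far as the arm can. A call is refused whole if a number of a shift passes 0.05 or a number of a turn 8.59, either way. A call with a gripper value outside its range is refused whole. The fingers move at their own pace and stop on an object; "grip_force" is the grip in N (left out, the last holds). Time passes only in rows, so rows that do not move let the fingers close. It gives the time, the measured TCP pose, the force and the opening at its end, in the units of the state.
- r.observe(): the state, without advancing time (a new reading comes with each control period).
- r.snapshot(name): name is "side" or "top" or "wrist"; returns a dict with "img" (480x640x3 uint8, red, green, blue), "depth" (480x640 float32, m along the optical axis (not along the pixel's ray), 0 where there is no reading), "mtx" (3x3 intrinsics, pixels), "extrinsics" (4x4, takes a point from camera to world coordinates); the wrist camera has in their place "tool_from_camera" (4x4, takes a point from camera to tool coordinates, whose origin is the TCP and whose axes are the flange's). Camera axes: x right, y down, z forward; pixel columns grow to the right and rows downward; lengths in m; the calibration is good to about 2 mm. A picture is of the moment at which its call begins: read the wrist's pose just before it.
- r.job_done(): hands the job in, once; it reports no verdict.
The state is a dict: "clock": time; "joints": joint angles; "joint_vel": joint speeds; "effort": joint torques, N m; "ee_pos": TCP position; "eef_rot": TCP orientation; "ft_force": force on the tool from outside, world axes, zero at the start; "ft_torque": the same for the moment, N m; "gripper_width": finger opening in m.
Only numpy, scipy, OpenCV 4.12 (cv2) and the standard library are available. Lean on these libraries where they do the work, as an engineer would, in place of code of your own. Each camera call takes 0.05 s, during which the arm holds its last target.

## Working session

There is one attempt and no reset: what is moved stays moved. The work goes in short steps, Python scripts to look and compute and a tool call to move; the robot and the scene stay as the last step left them, time stands still between calls to the robot, and variables do not carry over. Pictures are saved under pics/ and viewed, and the job is handed in when it is done.

Besides the shell and the picture viewer there is one more tool, called as name(argument=value, ...) on one line, values as JSON. move_arm: Moves the arm, as the interface text tells. Its arguments: {"type":"object","properties":{"motion":{"type":"string"},"grip_force":{"type":"number"}},"required":["motion"]}

```bash
ls; mkdir -p pics; cat > h.py <<'E'
import numpy as np, cv2
from bench import r
def shot(n,f):
    s=r.snapshot(n); cv2.imwrite('pics/'+f+'.png',cv2.cvtColor(s['img'],cv2.COLOR_RGB2BGR)); np.savez('pics/'+f+'.npz',**s); return s
def ray(s,E,u,v,z):
    d=E[:3,:3]@np.linalg.inv(s['mtx'])@np.array([u,v,1.]); o=E[:3,3]; return o+d*(z-o[2])/d[2]
def pt(s,E,u,v):
    d=np.linalg.inv(s['mtx'])@np.array([u,v,1.])*s['depth'][int(v),int(u)]; return E[:3,:3]@d+E[:3,3]
E
python3 - <<'E'
from h import *
print(r.observe())
for n in ['side','top','wrist']:
    s=shot(n,n+'0'); print(n,s['mtx'].tolist(), (s['extrinsics'] if n!='wrist' else s['tool_from_camera']).round(4).tolist())
E
```

```text
pics
{'clock': 0.0, 'joints': array([ 1.06381036,  0.52200612, -0.03633081,  1.59999763,  0.02120501,
        1.02111518, -0.1128178 ]), 'joint_vel': array([ 8.19631521e-05, -3.15134989e-04, -7.88837498e-04,  1.20562956e-03,
       -1.92443134e-03, -2.16370157e-03, -2.31573076e-05]), 'effort': array([ 5.80426331e-05, -9.27088094e+01,  1.97987549e+00, -3.69935882e+01,
        1.78768043e-02,  8.07895849e-03, -3.03516640e-05]), 'ee_pos': array([ 0.2642288 , -0.56605251,  0.25273432]), 'eef_rot': array([ 9.76249153e-01,  2.16650098e-01, -1.64600994e-04, -5.46292536e-04]), 'ft_force': array([-0.05229879, -0.34826307,  0.29206188]), 'ft_torque': array([0.05380478, 0.02518261, 0.04444119]), 'gripper_width': 0.08560778408944915}
side [[517.3935218071654, 0.0, 323.0629374871843], [0.0, 517.3935218071654, 240.20428836465945], [0.0, 0.0, 1.0]] [[-0.9881, -0.0663, 0.139, 0.2914], [-0.1522, 0.5557, -0.8173, 0.8854], [-0.0231, -0.8287, -0.5592, 0.6541], [0.0, 0.0, 0.0, 1.0]]
top [[590.9065506060992, 0.0, 330.5895099907534], [0.0, 590.9065506060992, 241.0969851719529], [0.0, 0.0, 1.0]] [[0.0221, -0.9981, 0.0574, 0.3703], [-0.9998, -0.0221, 0.0005, 0.0464], [0.0008, -0.0574, -0.9983, 1.1468], [0.0, 0.0, 0.0, 1.0]]
wrist [[401.88379725098105, 0.0, 321.93871398838763], [0.0, 401.88379725098105, 241.63852441092112], [0.0, 0.0, 1.0]] [[-0.0002, -0.9638, -0.2667, 0.066], [1.0, -0.0002, 0.0002, -0.0008], [-0.0003, -0.2667, 0.9638, -0.1213], [0.0, 0.0, 0.0, 1.0]]
```

View pics/side0.png

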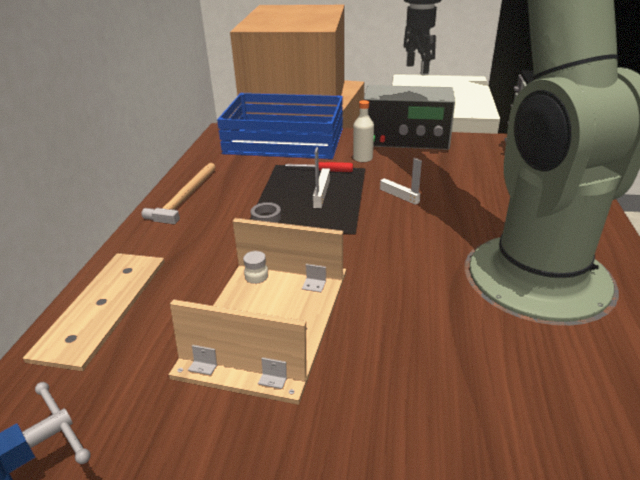

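View pics/top0.png

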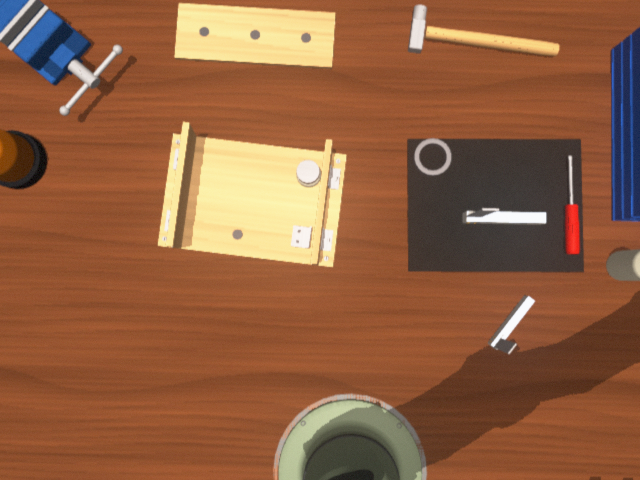

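View pics/wrist0.png

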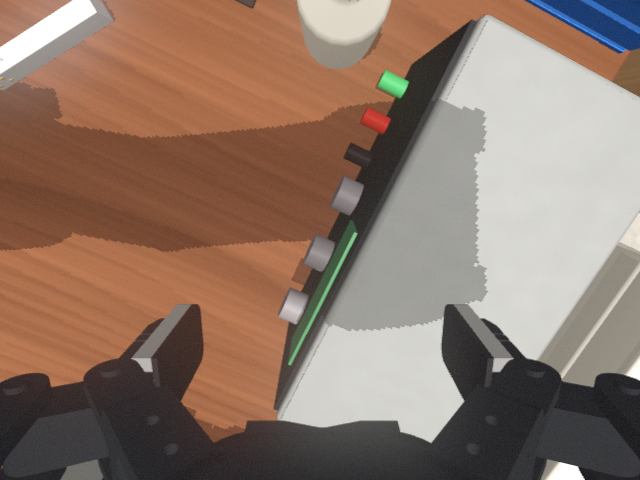

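```bash
python3 - <<'E'
from h import *
im=cv2.imread('pics/top0.png')
a=cv2.resize(im[110:290,140:370],None,fx=3.4,fy=3.3,interpolation=cv2.INTER_CUBIC); cv2.imwrite('pics/zc.png',a)
a=cv2.resize(im[130:280,400:600],None,fx=4,fy=4,interpolation=cv2.INTER_CUBIC); cv2.imwrite('pics/zm.png',a)
s=np.load('pics/top0.npz'); E=s['extrinsics']
g=s['img'].astype(int)
m=((g.min(2)>190)).astype(np.uint8); m[:, :400]=0; m[:130]=0; m[:,600:]=0
n,l,st,c=cv2.connectedComponentsWithStats(m)
for i in range(1,n):
    if st[i,4]>100:
        pts=np.argwhere(l==i)[:,::-1].astype(np.float32); b=cv2.minAreaRect(pts); bx=cv2.boxPoints(b)
        print(st[i],b); print([ray(s,E,*p,0.038).round(4).tolist() for p in bx])
# mat
m=((g.max(2)<40)).astype(np.uint8); n,l,st,c=cv2.connectedComponentsWithStats(m)
i=l[160,500]; b=cv2.boxPoints(cv2.minAreaRect(np.argwhere(l==i)[:,::-1].astype(np.float32))); print('mat',b.tolist(),[ray(s,E,*p,0.004).round(4).tolist() for p in b])
E
```

```text
[467 209  79  14 756] ((506.1175537109375, 215.73805236816406), (78.11811828613281, 12.962421417236328), 1.7899105548858643)
[[0.4777, -0.2088, 0.038], [0.5022, -0.2093, 0.038], [0.5008, -0.3566, 0.038], [0.4763, -0.3559, 0.038]]
[491 296  44  51 464] ((512.4210815429688, 322.4844970703125), (8.452360153198242, 61.828125), 37.69424057006836)
[[0.2482, -0.2542, 0.038], [0.3405, -0.3243, 0.038], [0.3311, -0.3368, 0.038], [0.2389, -0.2667, 0.038]]
mat [[-1.4665145589868797e-14, 0.0], [639.0, 0.0], [639.0, 479.0], [0.0, 479.0]] [[0.9002, 0.713, 0.004], [0.9287, -0.5543, 0.004], [-0.0023, -0.547, 0.004], [-0.0287, 0.6625, 0.004]]
```

View pics/zc.png

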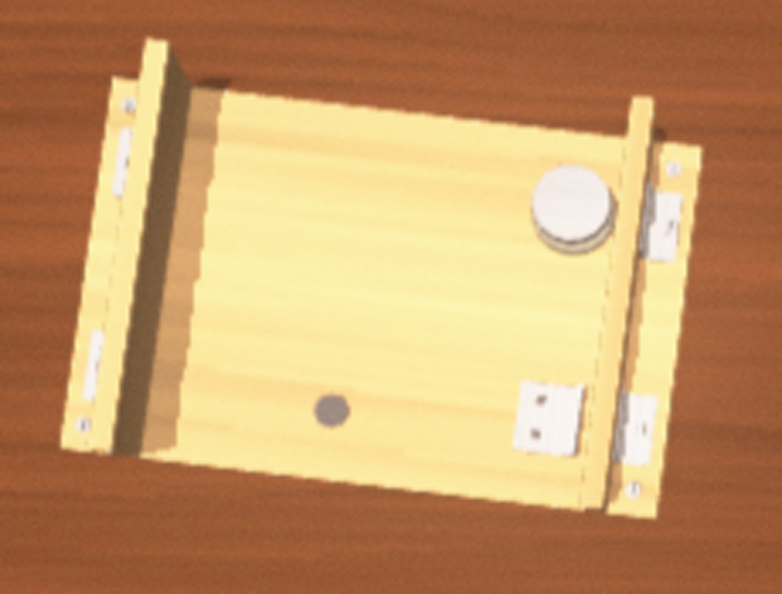

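View pics/zm.png

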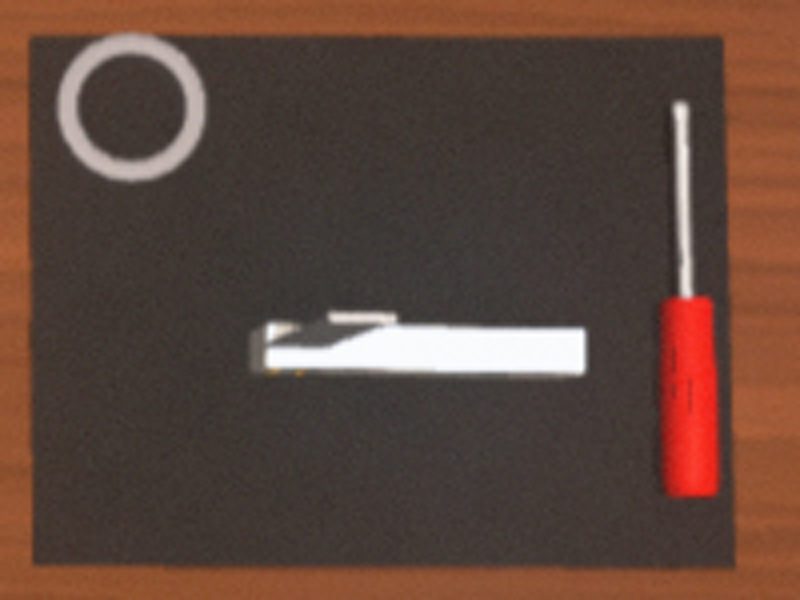

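```bash
python3 - <<'E'
from h import *
s=np.load('pics/top0.npz'); E=s['extrinsics']
C=[ray(s,E,140+u/3.4,110+v/3.3,.012)[:2] for u,v in [(113,77),(702,147),(655,518),(62,450)]]
C=np.array(C); print(C.round(4)); print([np.linalg.norm(C[i]-C[(i+1)%4]).round(4) for i in range(4)])
ex=(C[0]-C[3])+(C[1]-C[2]); ey=(C[0]-C[1])+(C[3]-C[2]); print('yaw',np.degrees(np.arctan2(ey[1],ey[0]))-90,np.degrees(np.arctan2(ex[1],ex[0])))
ey/=np.linalg.norm(ey); cen=C.mean(0); print('cen',cen,'origin',cen-0.01*ey,'joint',cen+.115*ey,ey)
d=lambda u,v:pt(s,E,140+u/3.4,110+v/3.3).round(4)
print('floor z',d(400,300),d(300,200),'end top',d(155,60),d(110,435),'tight',d(640,130))
m=lambda u,v,z=.038:ray(s,E,400+u/4,130+v/4,z)
print('mat',[m(*p,.004).round(4).tolist() for p in [(30,36),(723,36),(735,566),(33,566)]])
print('stock',[m(*p).round(4).tolist() for p in [(265,322),(585,328),(585,374),(262,372)]])
print('blade top',m(330,318,.154),m(397,318,.154))
for p in [(450,350),(360,319),(400,450)]: print(pt(s,E,400+p[0]/4,130+p[1]/4))
E
```

```text
[[0.6385 0.3574]
 [0.6044 0.0199]
 [0.3859 0.042 ]
 [0.4181 0.378 ]]
[np.float64(0.3392), np.float64(0.2196), np.float64(0.3376), np.float64(0.2214)]
yaw -5.620859046953612 -5.547624848788783
cen [0.51172713 0.19932353] origin [0.51074767 0.18937161] joint [0.52299082 0.31377058] [0.09794521 0.99519181]
floor z [0.5097 0.1891 0.0153] [0.5676 0.2479 0.0137] end top [0.6217 0.3055 0.1237] [0.4219 0.3219 0.1209] tight [0.5891 0.0546 0.1268]
mat [[0.6394, -0.099, 0.004], [0.647, -0.4381, 0.004], [0.388, -0.4433, 0.004], [0.3805, -0.1043, 0.004]]
stock [[0.4975, -0.2074, 0.038], [0.498, -0.3583, 0.038], [0.4762, -0.3583, 0.038], [0.4738, -0.2062, 0.038]]
blade top [ 0.48649304 -0.20830651  0.154     ] [ 0.48712101 -0.23658673  0.154     ]
[ 0.48644699 -0.29549213  0.03545303]
[ 0.48618099 -0.22058242  0.15544618]
[ 0.44055498 -0.28111915  0.00417279]
```

```bash
cat >> h.py <<'E'
from scipy.spatial.transform import Rotation as R
def goto(p,yaw):
    """delta in tool axes to TCP p, tool down with tool x at yaw deg"""
    o=r.observe(); Rc=R.from_quat(o['eef_rot']); c=np.cos(np.radians(yaw)); s_=np.sin(np.radians(yaw))
    Rt=R.from_matrix(np.array([[c,s_,0],[s_,-c,0],[0,0,-1]]))
    print('t',round(o['clock'],2),'pos',o['ee_pos'].round(4),'d tool',Rc.inv().apply(np.array(p)-o['ee_pos']).round(4),'rv',np.degrees((Rc.inv()*Rt).as_rotvec()).round(2),'F',o['ft_force'].round(2),'w',round(o['gripper_width'],4))
E
python3 - <<'E'
from h import *
s=np.load('pics/side0.npz');E=s['extrinsics']
for p in [(364,106),(363,150)]: print(pt(s,E,*p))
goto([.487,-.318,.2],90)
E
```

```text
[ 0.40205845 -0.495974    0.16298868]
[ 0.40099453 -0.48114594  0.03936525]
t 0.15 pos [ 0.2643 -0.5661  0.2528] d tool [ 0.3068 -0.1306  0.053 ] rv [-5.000e-02 -3.000e-02 -6.497e+01] F [-0.16 -0.13  0.32] w 0.0855
```

move_arm(motion="0 0 0 0.044 -0.019 0 1;0 0 0 0.044 -0.019 0 1;0 0 0 0.044 -0.019 0 1;0 0 0 0.044 -0.019 0 1;0 0 0 0.044 -0.019 0 1")

```text
clock: 0.65
ee_pos: [0.4245, -0.3855, 0.2532]
eef_rot: [0.976, 0.217, -0.0, -0.0]
ft_force: [1.0, -0.9, -0.6]
gripper_width: 0.0856
```

move_arm(motion="0 0 0 0.044 -0.019 0 1;0 0 0 0.042 -0.017 0 1;0 0 -8.1 0 0 0 1;0 0 -8.1 0 0 0 1;0 0 -8.1 0 0 0 1")

```text
clock: 1.15
ee_pos: [0.4864, -0.3177, 0.2531]
eef_rot: [0.907, 0.42, -0.0, -0.0]
ft_force: [-0.1, -0.9, -0.2]
gripper_width: 0.0853
```

move_arm(motion="0 0 -8.1 0 0 0 1;0 0 -8.1 0 0 0 1;0 0 -8.1 0 0 0 1;0 0 -8.1 0 0 0 1;0 0 -8.2 0 0 0 1")

```text
clock: 1.65
ee_pos: [0.4861, -0.3182, 0.2531]
eef_rot: [0.706, 0.709, -0.0, -0.0]
ft_force: [-0.5, -0.0, 0.2]
gripper_width: 0.0855
```

move_arm(motion="0 0 0 0 0 0 1;0 0 0 0 0 0 1")

```text
clock: 1.85
ee_pos: [0.4861, -0.3183, 0.2531]
eef_rot: [0.709, 0.705, 0.0, -0.0]
ft_force: [-0.1, -0.1, 0.6]
gripper_width: 0.0849
```

```bash
python3 - <<'E'
from h import *
goto([.487,-.318,.031],90)
s=shot('wrist','w1')
E
```

```text
t 1.85 pos [ 0.4861 -0.3183  0.2531] d tool [2.000e-04 1.000e-03 2.221e-01] rv [-0.01 -0.02 -0.35] F [-0.07 -0.12  0.55] w 0.0849
```

View pics/w1.png

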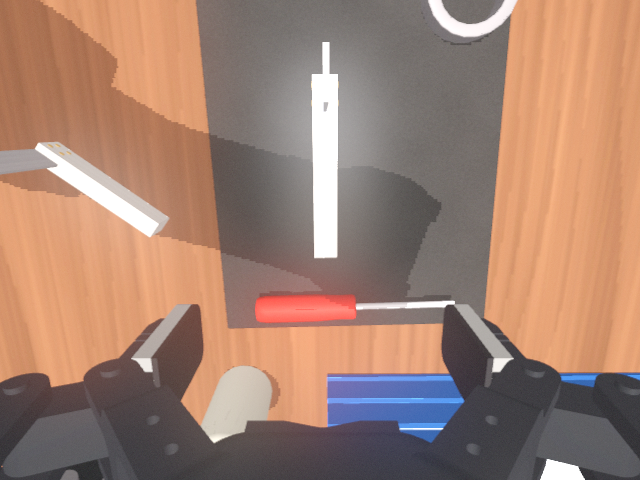

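```bash
python3 - <<'E'
from h import *
s=np.load('pics/w1.npz'); o=r.observe(); T=np.eye(4);T[:3,:3]=R.from_quat(o['eef_rot']).as_matrix();T[:3,3]=o['ee_pos']; E=T@s['tool_from_camera']
for p in [(312,75),(338,75),(314,257),(337,257)]: print(ray(s,E,*p,.038).round(4))
print(ray(s,E,325.5,43,.154), pt(s,E,325,200))
for p in [(232,327),(485,319)]: print('mat',ray(s,E,*p,.004).round(4))
E
```

```text
[ 0.4773 -0.209   0.038 ]
[ 0.4976 -0.2092  0.038 ]
[ 0.4772 -0.3578  0.038 ]
[ 0.4974 -0.3579  0.038 ]
[ 0.48683192 -0.20851035  0.154     ] [ 0.48705354 -0.30729317  0.0384168 ]
mat [ 0.3923 -0.4427  0.004 ]
mat [ 0.6485 -0.4353  0.004 ]
```

move_arm(motion="0 0 -0.35 0 0.0012 0.045 1;0 0 0 0 0 0.045 1;0 0 0 0 0 0.045 1;0 0 0 0 0 0.04 1;0 0 0 0 0 0.025 1")

```text
clock: 2.4
ee_pos: [0.4864, -0.3175, 0.0505]
eef_rot: [0.706, 0.708, -0.0, -0.001]
ft_force: [-0.7, 0.1, -0.2]
gripper_width: 0.0853
```

move_arm(motion="0 0 0 0 0 0.015 1;0 0 0 0 0 0.007 1;0 0 0 0 0 0 1;0 0 0 0 0 0 1")

```text
clock: 2.8
ee_pos: [0.488, -0.3185, 0.0324]
eef_rot: [0.706, 0.709, 0.0, 0.001]
ft_force: [-0.5, -0.1, -0.1]
gripper_width: 0.0852
```

```bash
python3 - <<'E'
from h import *
goto([.4873,-.318,.031],90)
E
```

```text
t 2.8 pos [ 0.488  -0.3185  0.0324] d tool [ 0.0006 -0.0007  0.0014] rv [0.07 0.05 0.24] F [-0.49 -0.07 -0.1 ] w 0.0852
```

move_arm(motion="0 0 0 0 0 0 0.15;0 0 0 0 0 0 0;0 0 0 0 0 0 0;0 0 0 0 0 0 0;0 0 0 0 0 0 0", grip_force=60)

```text
clock: 3.3
ee_pos: [0.4877, -0.3183, 0.0317]
eef_rot: [0.705, 0.709, 0.0, 0.0]
ft_force: [-0.4, -0.3, 0.3]
gripper_width: 0.0192
```

move_arm(motion="0 0 0 0 0 0 0;0 0 0 0 0 0 0;0 0 0 0 0 0 0;0 0 0 0 0 0 0;0 0 0 0 0 0 0")

```text
clock: 3.8
ee_pos: [0.4877, -0.3183, 0.0317]
eef_rot: [0.705, 0.709, 0.0, 0.0]
ft_force: [-0.3, 0.3, 5.9]
gripper_width: 0.019
```

```bash
python3 - <<'E'
from h import *
goto([.4873,-.318,.031],90)
E
```

```text
t 3.8 pos [ 0.4877 -0.3183  0.0317] d tool [ 0.0003 -0.0004  0.0007] rv [0.04 0.02 0.27] F [-0.28  0.35  5.91] w 0.019
```

```bash
cat >> h.py <<'E'
CO=np.array([.5107,.1894]); CY=np.array([.0979,.9952]); CX=np.array([.9952,-.0979])
def car(p): d=np.array(p[:2])-CO; return np.array([d@CX,d@CY])
def wor(x,y): return CO+x*CX+y*CY
E
python3 - <<'E'
from h import *
s=np.load('pics/top0.npz'); E=s['extrinsics']
for u,v,z in [(168,42,.122),(112,452,.122),(147,38,.122),(92,450,.122),(190,88,.012),(140,455,.012),(627,130,.122),(585,505,.122)]:
  print(z,car(ray(s,E,140+u/3.4,110+v/3.3,z)).round(4))
print(wor(0,-.03))
goto([*wor(0,-.03),.2],84.4)
E
```

```text
0.122 [0.1099 0.1215]
0.122 [-0.1101  0.1207]
0.122 [0.1108 0.1326]
0.122 [-0.1103  0.131 ]
0.012 [0.1095 0.1352]
0.012 [-0.1082  0.1345]
0.122 [ 0.0914 -0.1197]
0.122 [-0.1088 -0.1224]
[0.507763 0.159544]
t 3.8 pos [ 0.4877 -0.3183  0.0317] d tool [ 0.4777  0.0223 -0.1684] rv [0.04 0.02 5.87] F [-0.28  0.35  5.91] w 0.019
```

move_arm(motion="0 0 0 0 0 -0.003 0;0 0 0 0 0 -0.007 0;0 0 0 0 0 -0.02 0;0 0 0 0 0 -0.04 0;0 0 0 0 0 -0.04 0")

```text
clock: 4.3
ee_pos: [0.4868, -0.3178, 0.1424]
eef_rot: [0.705, 0.709, -0.0, -0.001]
ft_force: [0.4, -0.8, -3.0]
gripper_width: 0.0195
```

move_arm(motion="0 0 0 0 0 -0.04 0;0 0 0 0 0 -0.02 0;0 0 0 0 0 0 0;0 0 0 0 0 0 0")

```text
clock: 4.7
ee_pos: [0.4871, -0.3181, 0.2012]
eef_rot: [0.705, 0.709, -0.0, -0.0]
ft_force: [0.5, 0.7, -4.0]
gripper_width: 0.019
```

```bash
python3 - <<'E'
from h import *
goto([*wor(0,-.03),.2],84.4)
shot('wrist','w2'); shot('side','s2')
E
```

```text
t 4.7 pos [ 0.4871 -0.3181  0.2012] d tool [0.4776 0.023  0.0011] rv [-0.01  0.01  5.87] F [ 0.52  0.71 -3.96] w 0.019
```

View pics/w2.png

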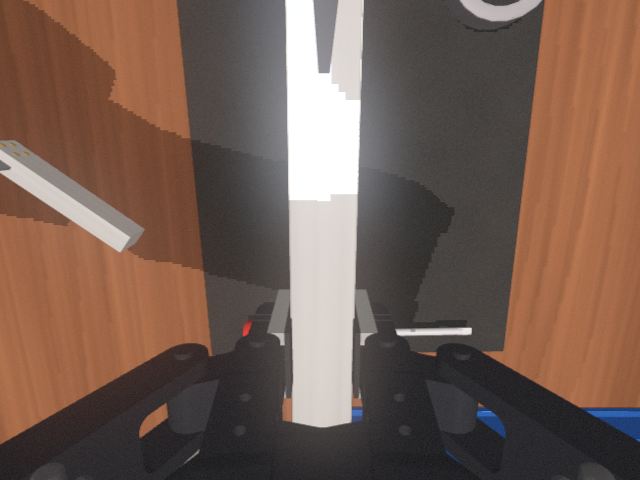

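View pics/s2.png

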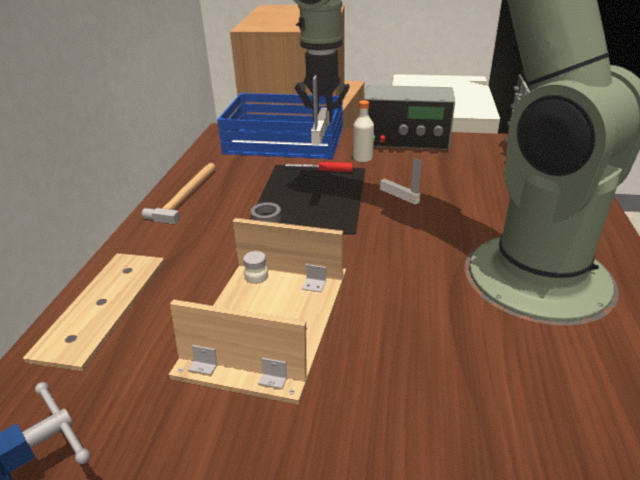

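move_arm(motion="0 0 0 0.02 0.001 0 0;0 0 0 0.04 0.002 0 0;0 0 0 0.048 0.0024 0 0;0 0 0 0.048 0.0024 0 0;0 0 0 0.048 0.0024 0 0")

```text
clock: 5.3
ee_pos: [0.4959, -0.1123, 0.2002]
eef_rot: [0.705, 0.709, -0.0, -0.001]
ft_force: [0.8, 0.6, -4.2]
gripper_width: 0.0193
```

move_arm(motion="0 0 0 0.048 0.0024 0 0;0 0 0 0.048 0.0024 0 0;0 0 0 0.048 0.0024 0 0;0 0 0 0.048 0.0024 0 0;0 0 0 0.04 0.002 0 0")

```text
clock: 5.8
ee_pos: [0.5063, 0.1206, 0.2003]
eef_rot: [0.705, 0.709, -0.001, -0.001]
ft_force: [-0.0, -0.4, -4.0]
gripper_width: 0.019
```

move_arm(motion="0 0 0 0.03 0.0015 0 0;0 0 0 0.012 0.001 0 0;0 0 3 0 0 0 0;0 0 2.9 0 0 0 0;0 0 0 0 0 0 0")

```text
clock: 6.3
ee_pos: [0.509, 0.1594, 0.2004]
eef_rot: [0.741, 0.671, -0.001, -0.0]
ft_force: [0.5, -0.3, -4.4]
gripper_width: 0.0193
```

```bash
python3 - <<'E'
from h import *
goto([*wor(0,-.03),.2],84.4)
print(r.observe()['joints'])
shot('top','t3'); shot('wrist','w3'); shot('side','s3')
goto([*wor(0,-.03),.2],84.4)
E
```

```text
t 6.3 pos [0.509  0.1594 0.2004] d tool [ 0.     -0.0013  0.0004] rv [-0.09  0.05 -0.09] F [ 0.49 -0.3  -4.36] w 0.0193
[-0.09652699  0.47163192 -0.4253533   1.87685936  0.25258701  0.84777771
 -0.74895284]
t 6.45 pos [0.5093 0.1595 0.2008] d tool [-0.0001 -0.0015  0.0008] rv [-0.05  0.02  0.04] F [ 0.15  0.43 -3.22] w 0.0186
```

View pics/w3.png

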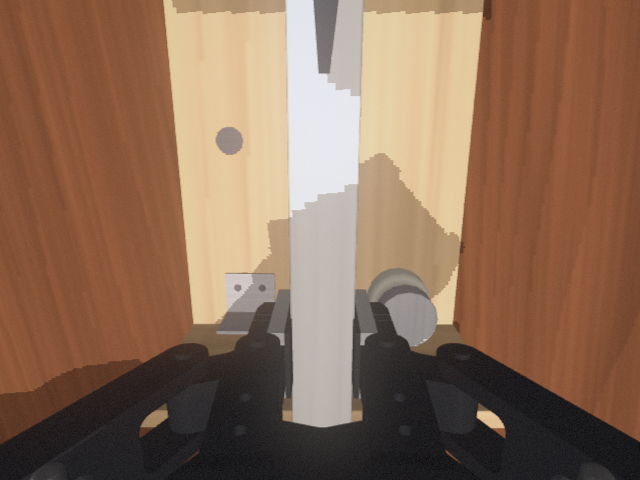

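View pics/s3.png

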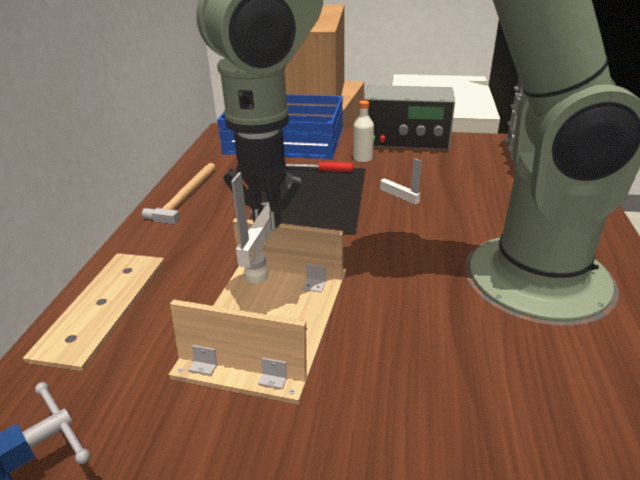

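move_arm(motion="0 0 0 0 -0.0012 0.04 0;0 0 0 0 0 0.04 0;0 0 0 0 0 0.035 0;0 0 0 0 0 0.025 0;0 0 0 0 0 0.01 0")

```text
clock: 6.95
ee_pos: [0.5071, 0.1595, 0.049]
eef_rot: [0.741, 0.672, -0.001, -0.001]
ft_force: [0.1, 0.8, -3.1]
gripper_width: 0.0191
```

move_arm(motion="0 0 0 0 0 0.004 0;0 0 0 0 0 0.002 0;0 0 0 0 0 0 0")

```text
clock: 7.25
ee_pos: [0.5088, 0.1602, 0.0462]
eef_rot: [0.741, 0.672, 0.001, 0.0]
ft_force: [-0.0, -0.4, -4.2]
gripper_width: 0.0189
```

```bash
python3 - <<'E'
from h import *
goto([*wor(0,-.03),.0395],84.4)
shot('wrist','w4'); shot('side','s4')
E
```

```text
t 7.25 pos [0.5088 0.1602 0.0462] d tool [-0.0007 -0.001   0.0067] rv [ 0.07 -0.03 -0.02] F [-0.04 -0.44 -4.21] w 0.0189
```

View pics/w4.png

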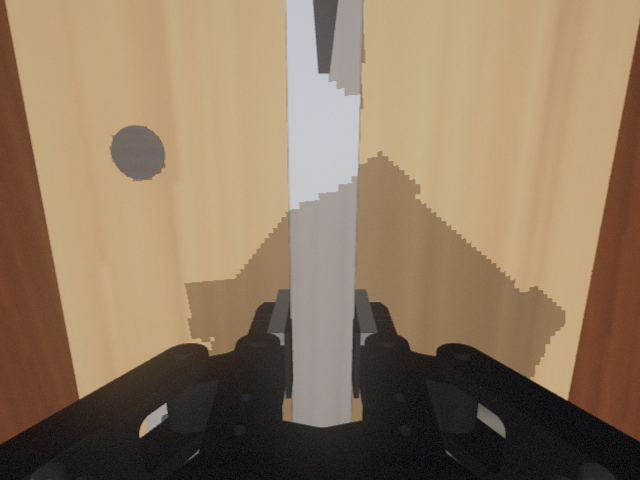

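View pics/s4.png

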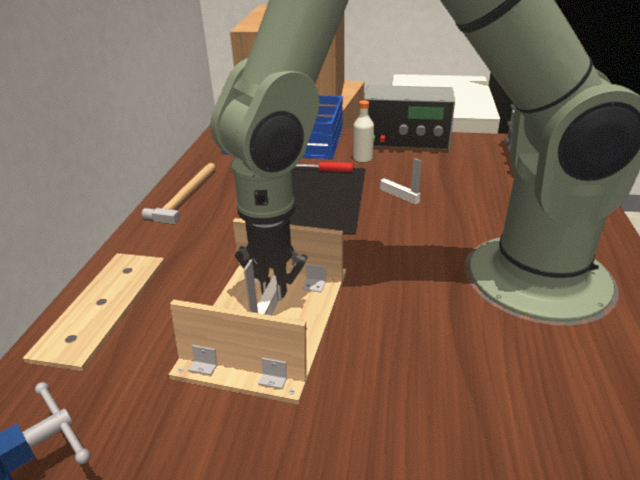

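move_arm(motion="0 0 0 0 0 0.0015 0;0 0 0 0 0 0.0015 0;0 0 0 0 0 0.001 0;0 0 0 0 0 0 0")

```text
clock: 7.75
ee_pos: [0.5082, 0.16, 0.0412]
eef_rot: [0.741, 0.672, -0.0, -0.0]
ft_force: [-0.3, -0.0, -3.3]
gripper_width: 0.0189
```

move_arm(motion="0 0 0 0 0 0.001 0;0 0 0 0 0 0 0")

```text
clock: 7.95
ee_pos: [0.5082, 0.1601, 0.0402]
eef_rot: [0.741, 0.672, -0.0, -0.0]
ft_force: [-0.2, 0.3, -3.4]
gripper_width: 0.0192
```

move_arm(motion="0 0 0 0 0 0.0007 0;0 0 0 0 0 0 0")

```text
clock: 8.15
ee_pos: [0.5083, 0.1601, 0.0397]
eef_rot: [0.741, 0.672, 0.0, 0.0]
ft_force: [-1.3, -0.4, -0.7]
gripper_width: 0.019
```

move_arm(motion="0 0 0 0 0 0.0004 0;0 0 0 0 0 0 0;0 0 0 0 0 0 0")

```text
clock: 8.45
ee_pos: [0.5083, 0.1601, 0.0397]
eef_rot: [0.741, 0.672, 0.0, 0.0]
ft_force: [-3.3, -1.8, 9.4]
gripper_width: 0.0191
```

move_arm(motion="0 0 0 0 0 0.0004 0;0 0 0 0 0 0 0;0 0 0 0 0 0 0")

```text
clock: 8.75
ee_pos: [0.5083, 0.16, 0.0396]
eef_rot: [0.741, 0.672, 0.0, 0.0]
ft_force: [-5.8, -3.4, 20.1]
gripper_width: 0.0189
```

```bash
python3 - <<'E'
from h import *
o=r.observe(); print(o['ft_force'],o['ft_torque'])
goto([*wor(0,-.03),.0395],84.4)
E
```

```text
[-5.80680646 -3.36290479 20.08049049] [-0.55953382  1.44481281  0.02308687]
t 8.75 pos [0.5083 0.16   0.0396] d tool [-0.0005 -0.0005  0.0001] rv [ 0.03  0.01 -0.03] F [-5.81 -3.36 20.08] w 0.0189
```

move_arm(motion="0 0 0 0 0 -0.0026 0;0 0 0 0.008 0 0 0;0 0 0 0.012 0 0 0;0 0 0 0.009 0 0 0;0 0 0 0.001 0 0 0")

```text
clock: 9.25
ee_pos: [0.5111, 0.1921, 0.0413]
eef_rot: [0.74, 0.672, 0.0, -0.0]
ft_force: [0.9, 0.1, -3.3]
gripper_width: 0.0193
```

```bash
python3 - <<'E'
from h import *
goto([*wor(0,0),.0395],84.4)
shot('wrist','w5'); shot('top','t5'); shot('side','s5')
im=cv2.imread('pics/side0.png')
a=cv2.imread('pics/s5.png')[200:420,150:390]; cv2.imwrite('pics/zs5.png',cv2.resize(a,None,fx=3.3,fy=2.7*1,interpolation=cv2.INTER_CUBIC))
E
```

```text
t 9.25 pos [0.5111 0.1921 0.0413] d tool [-0.0027 -0.0001  0.0018] rv [-0.   -0.06  0.1 ] F [ 0.93  0.05 -3.25] w 0.0193
```

View pics/w5.png

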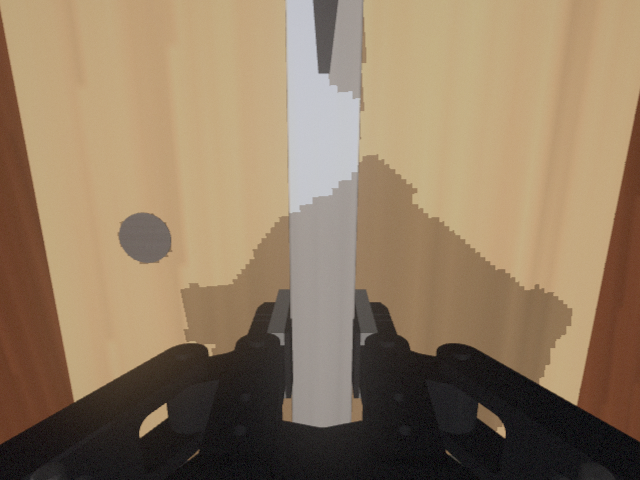

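View pics/zs5.png

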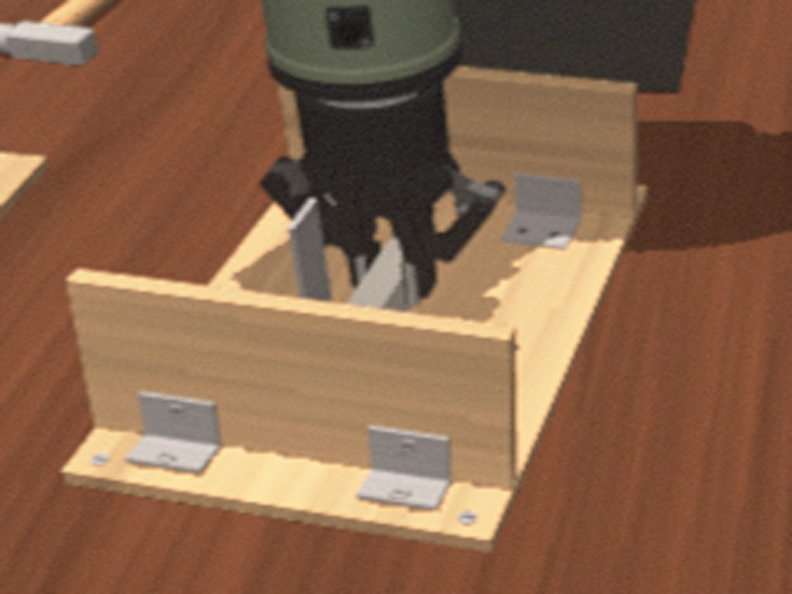

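View pics/t5.png

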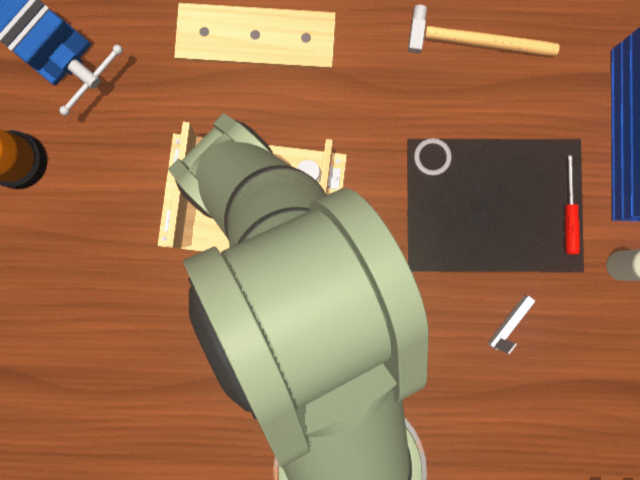

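move_arm(motion="0 0 0 0 0 0.001 0;0 0 0 0 0 0.0005 0;0 0 0 0 0 0.0003 0;0 0 0 0 0 0.0002 0;0 0 0 0 0 0 0")

```text
clock: 9.9
ee_pos: [0.5112, 0.1894, 0.0397]
eef_rot: [0.741, 0.671, -0.0, 0.0]
ft_force: [-1.5, -3.5, 5.0]
gripper_width: 0.0192
```

move_arm(motion="0 0 0 0.0005 0 0 0;0 0 0 0.0005 0 0 0;0 0 0 0.001 0 0 0;0 0 0 0.001 0 0 0")

```text
clock: 10.3
ee_pos: [0.5117, 0.1919, 0.0397]
eef_rot: [0.741, 0.671, -0.0, 0.0]
ft_force: [-0.5, -6.4, 4.9]
gripper_width: 0.0193
```

```bash
cat >> h.py <<'E'
def st(n=1):
    from math import nan
    o=r.observe(); Rc=R.from_quat(o['eef_rot']); 
    print('t',round(o['clock'],2),'car',(car(o['ee_pos'])*1e3).round(2),'z',(o['ee_pos'][2]*1e3).round(2),'Ftool',Rc.inv().apply(o['ft_force']).round(2),'Ttool',Rc.inv().apply(o['ft_torque']).round(3),'w',o['gripper_width'].round(4), 'tilt',np.degrees(Rc.as_matrix()[:2,2]).round(2))
E
python3 -c "
from h import *
st()"
```

```text
Traceback (most recent call last):
  File "h.py", line 21, in st
    print('t',round(o['clock'],2),'car',(car(o['ee_pos'])*1e3).round(2),'z',(o['ee_pos'][2]*1e3).round(2),'Ftool',Rc.inv().apply(o['ft_force']).round(2),'Ttool',Rc.inv().apply(o['ft_torque']).round(3),'w',o['gripper_width'].round(4), 'tilt',np.degrees(Rc.as_matrix()[:2,2]).round(2))
                                                                                                                                                                                                             ^^^^^^^^^^^^^^^^^^^^^^^^
AttributeError: 'float' object has no attribute 'round'
```

```bash
sed -i "s/o\['gripper_width'\].round(4)/round(o['gripper_width'],4)/" h.py; python3 -c "
from h import *
st()"
```

```text
t 10.3 car [0.76 2.58] z 39.67 Ftool [-6.47  0.12 -4.85] Ttool [ 0.073 -1.165  0.016] w 0.0193 tilt [ 0.01 -0.06]
```

move_arm(motion="0 0 0 0.001 0 0 0;0 0 0 0.001 0 0 0;0 0 0 0.001 0 0 0")

```text
clock: 10.6
ee_pos: [0.5121, 0.1949, 0.0397]
eef_rot: [0.741, 0.671, -0.0, 0.0]
ft_force: [0.1, -5.5, 5.5]
gripper_width: 0.0187
```

```bash
python3 -c "
from h import *
st()"
```

```text
t 10.6 car [0.83 5.63] z 39.69 Ftool [-5.47  0.63 -5.47] Ttool [ 0.097 -1.176 -0.034] w 0.0187 tilt [ 0.02 -0.06]
```

move_arm(motion="0 0 0 0.001 0 0 0;0 0 0 0.001 0 0 0;0 0 0 0.001 0 0 0")

```text
clock: 10.9
ee_pos: [0.5124, 0.1979, 0.0397]
eef_rot: [0.741, 0.671, -0.0, 0.0]
ft_force: [-0.3, -4.9, 4.3]
gripper_width: 0.019
```

```bash
python3 -c "
from h import *
st()"
```

```text
t 10.9 car [0.84 8.64] z 39.69 Ftool [-4.95  0.21 -4.28] Ttool [ 0.014 -1.131  0.007] w 0.019 tilt [ 0.02 -0.06]
```

move_arm(motion="0 0 0 0.001 0 0 0;0 0 0 0.001 0 0 0;0 0 0 0.001 0 0 0")

```text
clock: 11.2
ee_pos: [0.5126, 0.2008, 0.0397]
eef_rot: [0.741, 0.671, -0.0, 0.001]
ft_force: [-0.6, -8.1, 6.2]
gripper_width: 0.0193
```

```bash
python3 -c "
from h import *
st()"
```

```text
t 11.2 car [ 0.81 11.58] z 39.67 Ftool [-8.12  0.24 -6.24] Ttool [ 0.095 -1.833 -0.021] w 0.0193 tilt [ 0.01 -0.07]
```

move_arm(motion="0 0 0 0.001 0 0 0;0 0 0 0.001 0 0 0;0 0 0 0.001 0 0 0;0 0 0 0.001 0 0 0")

```text
clock: 11.6
ee_pos: [0.513, 0.2044, 0.0397]
eef_rot: [0.741, 0.671, -0.001, 0.001]
ft_force: [-1.2, -7.6, 6.4]
gripper_width: 0.019
```

```bash
python3 -c "
from h import *
st()"
```

```text
t 11.6 car [ 0.85 15.19] z 39.68 Ftool [-7.71 -0.41 -6.37] Ttool [ 0.057 -1.556 -0.012] w 0.019 tilt [ 0.  -0.1]
```

move_arm(motion="0 0 0 0.001 0 0 0;0 0 0 0.001 0 0 0;0 0 0 0.001 0 0 0;0 0 0 0.001 0 0 0")

```text
clock: 12.0
ee_pos: [0.5134, 0.2084, 0.0397]
eef_rot: [0.741, 0.671, -0.001, 0.001]
ft_force: [-0.8, -8.3, 6.5]
gripper_width: 0.0192
```

```bash
python3 -c "
from h import *
st()"
```

```text
t 12.0 car [ 0.85 19.21] z 39.66 Ftool [-8.39  0.07 -6.45] Ttool [ 0.032 -1.572 -0.013] w 0.0192 tilt [ 0.  -0.1]
```

move_arm(motion="0 0 0 0.0005 0 0 0;0 0 0 0.0005 0 0 0")

```text
clock: 12.2
ee_pos: [0.5135, 0.2094, 0.0397]
eef_rot: [0.741, 0.671, -0.001, 0.001]
ft_force: [-0.6, -8.3, 6.6]
gripper_width: 0.0188
```

move_arm(motion="0 0 0 0.0005 0 0 0;0 0 0 0.0005 0 0 0")

```text
clock: 12.4
ee_pos: [0.5136, 0.2104, 0.0397]
eef_rot: [0.741, 0.671, -0.001, 0.001]
ft_force: [-1.3, -8.3, 7.4]
gripper_width: 0.0189
```

move_arm(motion="0 0 0 0.0005 0 0 0;0 0 0 0.0005 0 0 0")

```text
clock: 12.6
ee_pos: [0.5137, 0.2114, 0.0397]
eef_rot: [0.741, 0.671, -0.001, 0.001]
ft_force: [-0.7, -8.6, 6.1]
gripper_width: 0.0193
```

```bash
python3 -c "
from h import *
st()"
```

```text
t 12.6 car [ 0.85 22.21] z 39.68 Ftool [-8.61  0.12 -6.07] Ttool [ 0.034 -1.563 -0.037] w 0.0193 tilt [ 0.  -0.1]
```

move_arm(motion="0 0 0 0.0005 0 0 0;0 0 0 0.0003 0 0 0")

```text
clock: 12.8
ee_pos: [0.5138, 0.2122, 0.0397]
eef_rot: [0.741, 0.671, -0.001, 0.001]
ft_force: [-1.4, -7.2, 6.9]
gripper_width: 0.019
```

move_arm(motion="0 0 0 0.0004 0 0 0;0 0 0 0.0003 0 0 0")

```text
clock: 13.0
ee_pos: [0.5139, 0.2127, 0.0397]
eef_rot: [0.741, 0.671, -0.001, 0.001]
ft_force: [-1.3, -10.3, 8.8]
gripper_width: 0.0192
```

move_arm(motion="0 0 0 0.0004 0 0 0;0 0 0 0.0003 0 0 0")

```text
clock: 13.2
ee_pos: [0.5139, 0.2127, 0.0397]
eef_rot: [0.742, 0.671, -0.001, 0.001]
ft_force: [-2.0, -13.6, 11.0]
gripper_width: 0.0189
```

```bash
python3 -c "
from h import *
st()"
```

```text
t 13.2 car [ 0.88 23.55] z 39.68 Ftool [-13.75  -0.61 -10.94] Ttool [ 0.144 -2.708 -0.135] w 0.0189 tilt [-0.02 -0.17]
```

move_arm(motion="0 0 0 0 0 -0.0002 0;0 0 0 0.0002 0 0 0;0 0 0 0 0 0 0")

```text
clock: 13.5
ee_pos: [0.5139, 0.2128, 0.0397]
eef_rot: [0.742, 0.671, -0.001, 0.001]
ft_force: [-1.1, -12.0, 6.2]
gripper_width: 0.0194
```

```bash
python3 -c "
from h import *
st()"
```

```text
t 13.5 car [ 0.86 23.56] z 39.69 Ftool [-12.09   0.12  -6.14] Ttool [-0.124 -2.376 -0.08 ] w 0.0194 tilt [-0.03 -0.18]
```

move_arm(motion="0 0 0 0.0003 0 0 0;0 0 0 0.0002 0 0 0;0 0 0 0 0 0 0")

```text
clock: 13.8
ee_pos: [0.5139, 0.2128, 0.0397]
eef_rot: [0.742, 0.671, -0.002, 0.001]
ft_force: [-1.9, -16.2, 7.8]
gripper_width: 0.0188
```

```bash
python3 -c "
from h import *
st()"
```

```text
t 13.8 car [ 0.85 23.58] z 39.68 Ftool [-16.3   -0.24  -7.77] Ttool [-0.025 -2.94  -0.112] w 0.0188 tilt [-0.04 -0.22]
```

move_arm(motion="0 0 0 0 0 0 0;0 0 0 0 0 0 0;0 0 0 0 0 0 0;0 0 0 0 0 0 0;0 0 0 0 0 0 0")

```text
clock: 14.3
ee_pos: [0.5138, 0.2128, 0.0397]
eef_rot: [0.742, 0.671, -0.002, 0.001]
ft_force: [-1.3, -15.2, 7.7]
gripper_width: 0.0189
```

```bash
python3 -c "
from h import *
st()
s=shot('side','s6'); shot('wrist','w6')
a=cv2.imread('pics/s6.png')[240:400,160:330]; cv2.imwrite('pics/zs6.png',cv2.resize(a,None,fx=3.7,fy=3.7,interpolation=cv2.INTER_CUBIC))
E=s['extrinsics']
"
```

```text
t 14.3 car [ 0.83 23.58] z 39.67 Ftool [-15.26   0.18  -7.6 ] Ttool [-0.066 -2.933 -0.122] w 0.0189 tilt [-0.04 -0.22]
```

View pics/zs6.png

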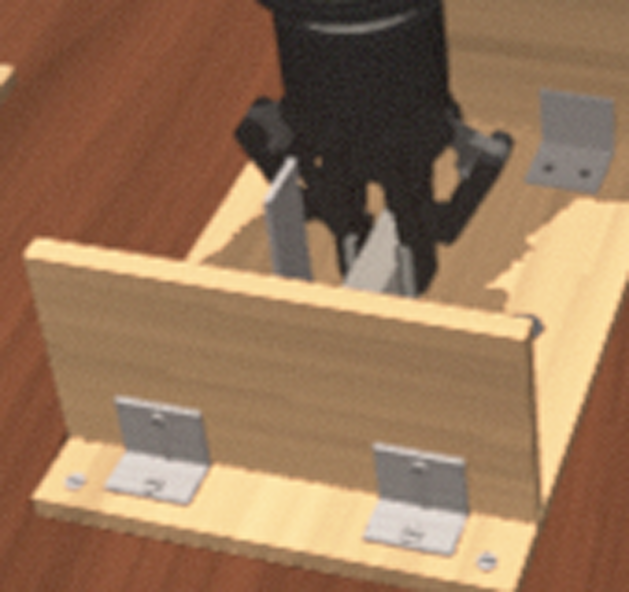

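move_arm(motion="0 0 0 0 0 0 0;0 0 0 0 0 0 0;0 0 0 0 0 0 0;0 0 0 0 0 0 0;0 0 0 0 0 0 0")

```text
clock: 14.9
ee_pos: [0.5139, 0.2128, 0.0397]
eef_rot: [0.742, 0.671, -0.002, 0.001]
ft_force: [-1.7, -16.2, 8.8]
gripper_width: 0.0189
```

move_arm(motion="0 0 0 0 0 0 0;0 0 0 0 0 0 0;0 0 0 0 0 0 0;0 0 0 0 0 0 0;0 0 0 0 0 0 0")

```text
clock: 15.4
ee_pos: [0.5138, 0.2128, 0.0397]
eef_rot: [0.742, 0.671, -0.002, 0.001]
ft_force: [-1.5, -14.9, 7.9]
gripper_width: 0.0191
```

move_arm(motion="0 0 0 0 0 0 0;0 0 0 0 0 0 0;0 0 0 0 0 0 0;0 0 0 0 0 0 0;0 0 0 0 0 0 0")

```text
clock: 15.9
ee_pos: [0.5139, 0.2128, 0.0397]
eef_rot: [0.742, 0.671, -0.002, 0.001]
ft_force: [-1.9, -15.0, 8.0]
gripper_width: 0.0191
```

move_arm(motion="0 0 0 0 0 0 0;0 0 0 0 0 0 0;0 0 0 0 0 0 0;0 0 0 -0.001 0 0 0;0 0 0 -0.002 0 0 0")

```text
clock: 16.4
ee_pos: [0.5137, 0.2123, 0.0397]
eef_rot: [0.741, 0.671, 0.0, 0.0]
ft_force: [0.2, 1.1, -2.4]
gripper_width: 0.0191
```

```bash
python3 -c "
from h import *
st()
"
```

```text
t 16.4 car [ 0.76 23.14] z 39.75 Ftool [1.06 0.05 2.36] Ttool [-0.009  0.165  0.047] w 0.0191 tilt [0.03 0.  ]
```

move_arm(motion="0 0 0 -0.003 0 0 0;0 0 0 -0.005 0 -0.001 0;0 0 0 -0.01 0 -0.002 0;0 0 0 -0.015 0 0 0;0 0 0 -0.01 0 0 0")

```text
clock: 16.9
ee_pos: [0.509, 0.1677, 0.0426]
eef_rot: [0.741, 0.671, -0.0, 0.0]
ft_force: [0.2, 0.0, -2.9]
gripper_width: 0.019
```

```bash
python3 -c "
from h import *
st()
shot('side','s7')
goto([*wor(0,-.035),.2],84.4)
"
```

```text
t 16.9 car [  0.44 -21.76] z 42.58 Ftool [0.04 0.15 2.88] Ttool [-0.037 -0.131 -0.003] w 0.019 tilt [-0.02 -0.05]
t 16.95 pos [0.5089 0.1661 0.0425] d tool [-0.0119 -0.0006 -0.1575] rv [-0.03  0.12 -0.17] F [ 0.82 -3.86 -4.13] w 0.0191
```

View pics/s7.png

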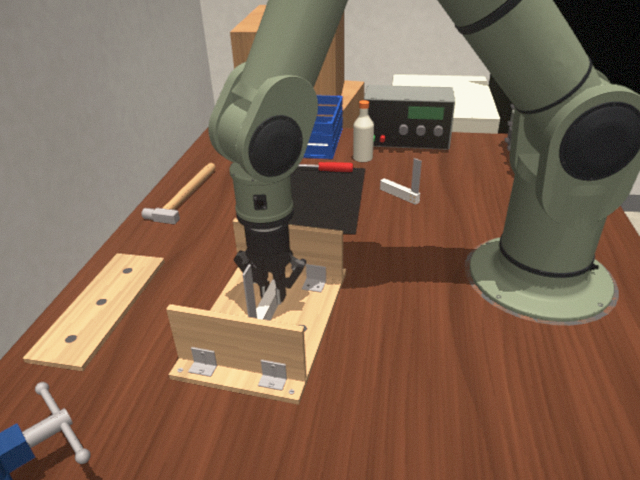

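move_arm(motion="0 0 0 0 0 -0.03 0;0 0 0 0 0 -0.045 0;0 0 0 0 0 -0.045 0;0 0 0 0 0 -0.03 0;0 0 0 0 0 -0.007 0")

```text
clock: 17.45
ee_pos: [0.5104, 0.17, 0.2028]
eef_rot: [0.741, 0.671, 0.002, 0.001]
ft_force: [0.3, 0.5, -3.1]
gripper_width: 0.0187
```

```bash
python3 - <<'E'
from h import *
goto([.4873,-.318,.2],90)
shot('top','t8'); shot('wrist','w8')
im=cv2.imread('pics/t8.png')
a=cv2.resize(im[110:290,140:370],None,fx=3.4,fy=3.3,interpolation=cv2.INTER_CUBIC); cv2.imwrite('pics/zc8.png',a)
E
```

```text
t 17.45 pos [0.5104 0.17   0.2028] d tool [-0.4879  0.0252  0.002 ] rv [ 0.26 -0.09 -5.66] F [ 0.28  0.45 -3.09] w 0.0187
```

View pics/zc8.png

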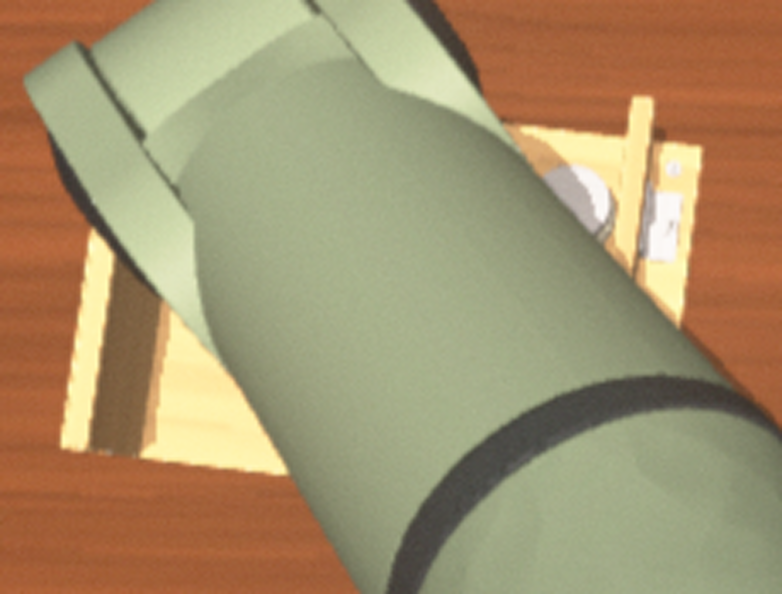

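move_arm(motion="0 0 0 -0.025 0.001 0 0;0 0 0 -0.045 0.0023 0 0;0 0 0 -0.048 0.0025 0 0;0 0 0 -0.048 0.0025 0 0;0 0 0 -0.048 0.0025 0 0")

```text
clock: 18.05
ee_pos: [0.4977, -0.0461, 0.1977]
eef_rot: [0.741, 0.672, -0.001, -0.001]
ft_force: [0.5, -0.4, -3.2]
gripper_width: 0.0192
```

move_arm(motion="0 0 0 -0.048 0.0025 0 0;0 0 0 -0.048 0.0025 0 0;0 0 0 -0.048 0.0025 0 0;0 0 0 -0.048 0.0025 0 0;0 0 0 -0.04 0.002 0 0")

```text
clock: 18.55
ee_pos: [0.4866, -0.2788, 0.1974]
eef_rot: [0.741, 0.671, -0.001, -0.001]
ft_force: [1.2, 0.1, -2.9]
gripper_width: 0.0191
```

move_arm(motion="0 0 -2.8 -0.03 0.0015 0 0;0 0 -2.8 -0.012 0.001 0 0;0 0 0 0 0 0 0;0 0 0 0 0 0 0")

```text
clock: 18.95
ee_pos: [0.4866, -0.3174, 0.1979]
eef_rot: [0.708, 0.707, -0.0, -0.001]
ft_force: [-0.5, 0.6, -3.6]
gripper_width: 0.019
```

```bash
python3 - <<'E'
from h import *
goto([.4873,-.318,.0317],90)
s=shot('top','t9'); shot('wrist','w9');shot('side','s9')
im=cv2.imread('pics/t9.png')
a=cv2.resize(im[110:290,140:370],None,fx=3.4,fy=3.3,interpolation=cv2.INTER_CUBIC); cv2.imwrite('pics/zc9.png',a)
goto([.4873,-.318,.0317],90)
E
```

```text
t 18.95 pos [ 0.4866 -0.3174  0.1979] d tool [-0.0009  0.001   0.1662] rv [-0.11 -0.1  -0.09] F [-0.53  0.65 -3.64] w 0.019
t 19.1 pos [ 0.4873 -0.317   0.1991] d tool [-1.100e-03  1.000e-04  1.674e-01] rv [-0.04 -0.04  0.01] F [-0.22  0.23 -3.99] w 0.0188
```

View pics/zc9.png

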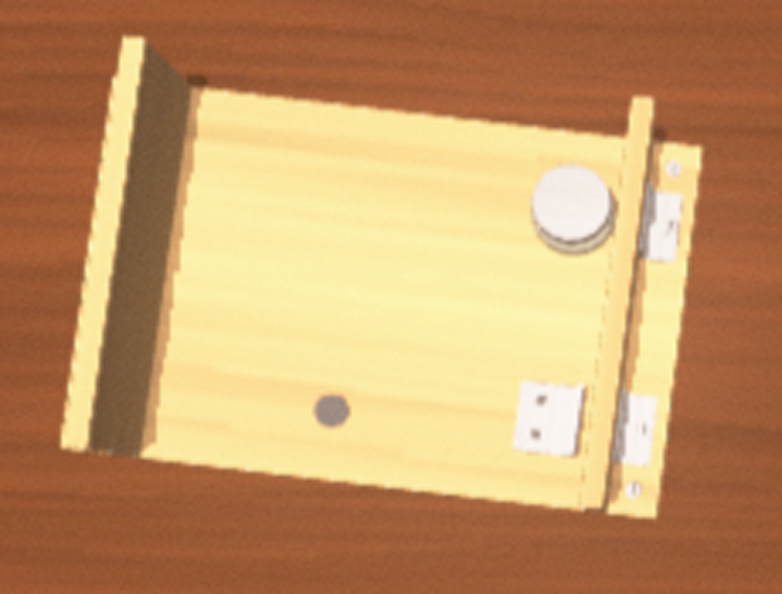

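View pics/w9.png

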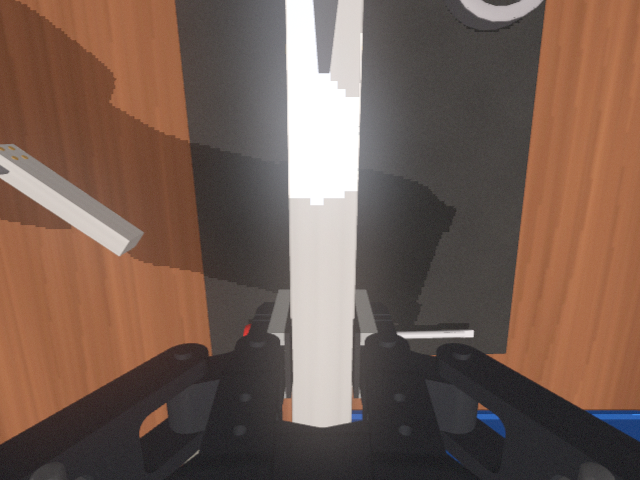

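```bash
python3 - <<'E'
from h import *
s=np.load('pics/t9.npz'); E=s['extrinsics']
for u,v,z in [(146,42,.122),(90,450,.122),(122,37,.122),(65,447,.122),(189,88,.012),(140,455,.012)]:
  print(z,car(ray(s,E,140+u/3.4,110+v/3.3,z)).round(4))
# side camera: end's left outer corner top & foot
import cv2
a=cv2.imread('pics/s9.png')[290:410,150:330]; cv2.imwrite('pics/zs9.png',cv2.resize(a,None,fx=4.4,fy=4.4,interpolation=cv2.INTER_CUBIC))
E
```

```text
0.122 [0.1086 0.1328]
0.122 [-0.1104  0.132 ]
0.122 [0.1098 0.1455]
0.122 [-0.1104  0.1449]
0.012 [0.1095 0.1357]
0.012 [-0.1082  0.1345]
```

View pics/zs9.png

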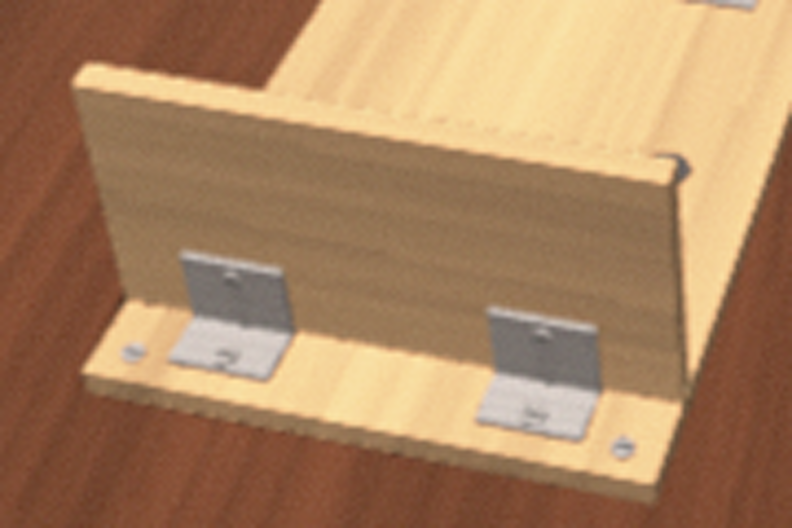

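```bash
python3 - <<'E'
from h import *
for f in ['s9','side0']:
    s=np.load(f'pics/{f}.npz'); g=cv2.cvtColor(s['img'],cv2.COLOR_RGB2GRAY); 
    a=cv2.imread(f'pics/{f}.png')[290:410,150:330] 
s=np.load('pics/s9.npz'); E=s['extrinsics']
for u,v,z in [(75,85,.122),(675,183,.122),(128,300,.012),(686,400,.012),(83,375,.012),(658,487,.012)]:
    print(z,car(ray(s,E,150+u/4.4,290+v/4.4,z)).round(4))
# depth-based plane fit of outer face (side cam) and inner face (top cam)
def fit(s,poly):
    m=np.zeros((480,640),np.uint8); cv2.fillPoly(m,[np.array(poly,np.int32)],1)
    v,u=np.nonzero(m); d=s['depth'][v,u]; k=d>0; u,v,d=u[k],v[k],d[k]
    E=s['extrinsics']; P=(np.linalg.inv(s['mtx'])@np.vstack([u,v,np.ones(len(u))])*d).T@E[:3,:3].T+E[:3,3]
    c=np.array([car(p) for p in P]); y=c[:,1]; A=np.c_[P[:,2],c[:,0],np.ones(len(y))]
    for _ in range(4):
        x,*_r=np.linalg.lstsq(A,y,rcond=None); e=y-A@x; kk=abs(e)<2.5*e.std(); A,y=A[kk],y[kk]
    print('dy/dz',x[0].round(4),'yaw',x[1].round(4),'y@foot',(x[2]+.012*x[0]).round(4),'sd',e.std().round(4),len(y),'z',P[:,2].min().round(3),P[:,2].max().round(3))
p=lambda L,ox,oy,fx,fy:[(ox+u/fx,oy+v/fy) for u,v in L]
fit(s,p([(85,95),(665,195),(675,380),(600,370),(600,320),(490,300),(480,355),(295,325),(290,270),(180,245),(180,290),(130,285)],150,290,4.4,4.4))
for f in['top0']:
    t=np.load('pics/top0.npz'); fit(t,p([(172,60),(185,90),(138,450),(118,450)],140,110,3.4,3.3))
t=np.load('pics/t9.npz'); fit(t,p([(150,60),(183,90),(136,450),(97,445)],140,110,3.4,3.3))
E
```

```text
0.122 [0.1103 0.148 ]
0.122 [-0.1098  0.1474]
0.012 [0.1121 0.1466]
0.012 [-0.108   0.1446]
0.012 [0.1109 0.184 ]
0.012 [-0.1091  0.1837]
dy/dz -0.0003 yaw -0.0007 y@foot 0.1477 sd 0.0008 4937 z 0.017 0.12
dy/dz -0.114 yaw -0.0011 y@foot 0.1347 sd 0.0003 741 z 0.023 0.112
dy/dz -0.0031 yaw -0.0015 y@foot 0.1347 sd 0.0005 1360 z 0.018 0.112
```

move_arm(motion="0 0 0 0 0 0.04 0;0 0 0 0 0 0.045 0;0 0 0 0 0 0.04 0;0 0 0 0 0 0.025 0;0 0 0 0 0 0.01 0")

```text
clock: 19.6
ee_pos: [0.4864, -0.3167, 0.0372]
eef_rot: [0.707, 0.707, -0.0, -0.002]
ft_force: [-0.4, -0.7, -4.1]
gripper_width: 0.0188
```

move_arm(motion="0 0 0 0 0 0.003 0;0 0 0 0 0 0.0015 0;0 0 0 0 0 0 0;0 0 0 0 0 0 0")

```text
clock: 20.0
ee_pos: [0.4877, -0.3186, 0.0362]
eef_rot: [0.707, 0.707, 0.0, 0.001]
ft_force: [0.9, 0.6, -3.2]
gripper_width: 0.0191
```

move_arm(motion="0 0 0 0 0 0.001 0;0 0 0 0 0 0.0006 0;0 0 0 0 0 0 0")

```text
clock: 20.3
ee_pos: [0.4871, -0.3183, 0.0336]
eef_rot: [0.707, 0.707, 0.0, 0.0]
ft_force: [-1.0, 0.1, -4.2]
gripper_width: 0.0189
```

move_arm(motion="0 0 0 0 0 0.001 0;0 0 0 0 0 0.0007 0;0 0 0 0 0 0 0")

```text
clock: 20.6
ee_pos: [0.4872, -0.3182, 0.0318]
eef_rot: [0.707, 0.707, 0.0, -0.0]
ft_force: [0.1, -0.6, -2.7]
gripper_width: 0.0189
```

move_arm(motion="0 0 0 0 0 0.0004 0;0 0 0 0 0 0 0")

```text
clock: 20.8
ee_pos: [0.4872, -0.3182, 0.0317]
eef_rot: [0.707, 0.707, -0.0, 0.0]
ft_force: [-0.9, 0.6, 4.1]
gripper_width: 0.0187
```

move_arm(motion="0 0 0 0 0 0 0.35;0 0 0 0 0 0 0.5;0 0 0 0 0 0 0.7;0 0 0 0 0 0 0.7;0 0 0 0 0 0 0.7")

```text
clock: 21.3
ee_pos: [0.4872, -0.3182, 0.0313]
eef_rot: [0.707, 0.707, 0.0, -0.0]
ft_force: [-0.5, -0.1, -0.9]
gripper_width: 0.0598
```

move_arm(motion="0 0 0 0 0 -0.005 0.7;0 0 0 0 0 -0.015 0.7;0 0 0 0 0 -0.04 0.7;0 0 0 0 0 -0.045 0.7;0 0 0 0 0 -0.045 0.7")

```text
clock: 21.8
ee_pos: [0.4869, -0.3179, 0.1842]
eef_rot: [0.707, 0.707, 0.0, 0.0]
ft_force: [0.2, -1.1, 0.8]
gripper_width: 0.0599
```

move_arm(motion="0 0 0 0 0 -0.03 0.7;0 0 0 0 0 -0.02 0.7;0 0 0 0 0 0 0.7;0 0 0 0 0 0 0.7")

```text
clock: 22.2
ee_pos: [0.4871, -0.3182, 0.2323]
eef_rot: [0.707, 0.707, 0.0, 0.001]
ft_force: [0.0, -0.0, -0.6]
gripper_width: 0.0596
```

```bash
python3 - <<'E'
from h import *
st(); shot('wrist','w10'); shot('side','s10')
E
```

```text
t 22.2 car [  26.18 -507.51] z 232.28 Ftool [-0.05  0.02  0.62] Ttool [-0.     0.036 -0.012] w 0.0596 tilt [ 0.05 -0.04]
```

View pics/w10.png

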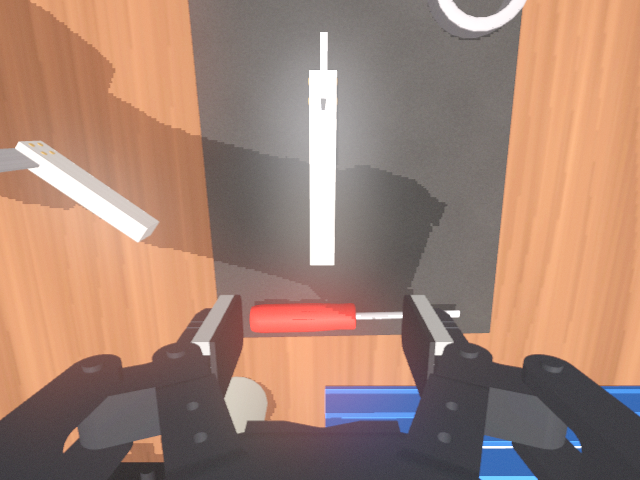

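View pics/s10.png

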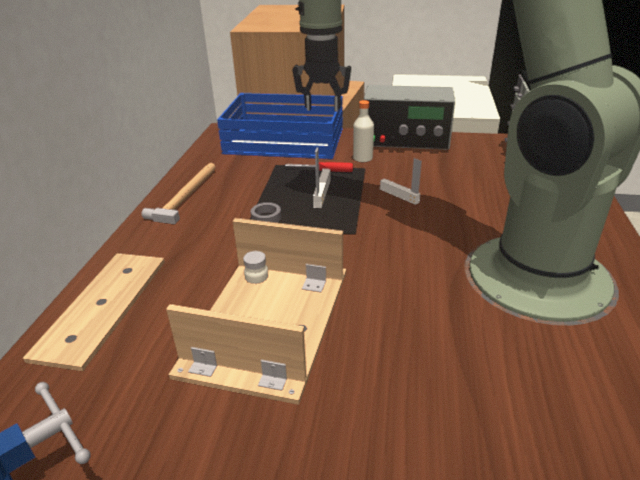

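```bash
python3 -c "
from h import *
print(r.job_done())"
```

```text
the job is handed in; nothing more can be done
None
```

The loose end now stands square, and the try square is back upright on the tool mat, released. I handed the job in at about 22 s of the 72 s allowed.

- **Push and hold:** I set the larger square's stock down on the box floor and slid it until it stopped hard against the foot of the end. I then held it there for about 2.4 s. The wrist showed about 15–16 N horizontal and 8–9 N down. With the square's weight and the floor drag taken into account, that is about 12 N on the floor and about 10 N on the end. The split between floor and end is my estimate, not a direct reading. The tool tilted by at most about 0.004 rad.
- **Before the push:** while checking that the stock was down, I briefly pressed it on the floor with about 24 N. The blade was still well clear of the end then, so this does not break the 20 N fail rule, but it was heavier than a soft set-down.
- **Lean:** fitting a plane to the depth images gave a lean of about 0.114 rad before the push. Afterwards it was 0.003 rad from the top camera and 0.0003 rad from the side camera, both inside the 0.014 limit.
- **Disagreeing check:** picking edges by eye in the top image suggested about 0.02 rad. I trust the plane fits more, since a small pixel error moves the by-eye figure by that much.
- **Final pictures:** the square stands upright about 40 mm (y) and 27 mm (x) from the mat's centre, the gripper is clear above it, and no other object looks moved.

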